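Load the optical bench and lock it

TASK

Load the three carriers onto the optical bench: set each on the open loading end and slide it under the lips, the white screen first and home against the end stop, then the lens up against the screen's foot, then the lamp up against the lens's foot with its light opening facing the lens. Then swing the red lever over and down so that it locks the row in, keep every carrier upright, and do not disturb the beaker, the can, the stand or the books.

Things in the scene. Friction and masses are not known exactly. Their poses are not given: they have to be found in the camera images.
- bench: Fixed optical bench, 354 mm long along its y, 80 wide, dark base plate 12 thick. Origin on the table under the middle, z up. Along y runs a channel 48 mm wide (floor z = 12) from the blue end stop (face at y = -160, top z = 46) to y = +52. With the row home the carriers' origins are at y = -125 (screen), -55 (lens), +15 (lamp), x = 0, z = 12 mm.
- bench_stop (a point): Foot of the stop face, bench (0, -160, 12) mm, axes as the bench. From here to bench y = +52 aluminium lips (underside z = 28, top z = 33 mm) cover the channel except a 30 mm wide slot in the middle: feet cannot go in or out from above, only slide in along y from the loading end.
- bench_loading (a point): Middle of the loading end, bench (0, 105, 12) mm, axes as the bench. The plate is open from above from y = 52 to 155 mm; a foot centred here is clear of lips and lever. From y = 80 to 52 two guides, 16 mm high, narrow from about 66 to 48 mm apart and lead feet into the channel.
- lever_pivot (a point): The lever's axis (along the bench's x), bench (0, 165, 42) mm, between two blue cheeks at y = 155 to 175 mm, top z = 54.
- lever_tip (a point): Free end of the lever, 109 mm from the pivot. Arm 18 mm wide, 10 thick; red sleeve 24 wide, 14 thick, from 59 to 109 mm out; a nose under the tip reaches 27 mm below the arm's middle.
- lever (a joint): Lever angle, rad: 0 closed (arm level, to the bench's -y; nose face at bench y = 56 mm, 6 mm behind the last foot; it lands on that foot if the row is not home), 1.57 upright, 2.1 fully open, leaning out over the +y end. 140 g, turns freely, over-centre: starts open and stays so by its weight; pushed inward (about 1 N) past upright it falls shut by itself.
- screen: White screen on a carrier, 300 g: plate 80 (x) x 10 (y) mm, 36 to 135 mm up, black side edges; either way round. Foot 44 (x) x 70 (y) x 12 mm, 16 mm round stem. Origin: centre of the foot's underside, z up. Faces look along its y. Grip across the thickness (along y) at the top, 105 to 135 mm up.
- lens: Lens on a carrier, 300 g: black plate 80 (x) x 12 (y) mm, 36 to 135 mm up, round glass in a brass ring (62 mm across, 3 mm proud) centred 72 mm up; either way round. Foot 44 (x) x 70 (y) x 12 mm, 16 mm round stem. Origin: centre of the foot's underside, z up. Faces look along its y. Grip along y at the top, 105 to 135 mm up.
- lamp: Yellow lamp on a carrier, 360 g: box 50 (x) x 46 (y) mm, 37 to 97 mm up; black snout with amber opening on its -y face, which must look to the bench's -y (to the lens). Foot 44 (x) x 70 (y) x 12 mm, 16 mm round stem. Origin: centre of the foot's underside, z up. On top a black grip fin 44 (x) x 12 (y) mm, 97 to 135 mm up.
- lamp_front (a point): Front of the lamp's snout (the light opening), lamp (0, -32, 72) mm.
- beaker: Bystander: glass beaker, 66 mm across, 95 mm high. Origin at the centre of its base. Leave alone.
- can: Bystander: open aluminium can, 72 mm across, 85 mm high. Origin at the centre of its base. Leave alone.
- stand: Bystander: retort stand, base plate 105 (x) x 160 (y) x 12 mm, origin under its centre; a 12 mm rod at its y = +50 mm rises to 431 mm; white clamp and a 110 x 110 mm gauze plate 146 mm up. Leave alone.
- books: Bystander: two books lying flat, 150 (x) x 205 (y) x 42 mm. Origin at the centre of the underside. Leave alone.
Not all that is in view belongs to the job. Leave any green look-alike of the screen alone. What is shaped like the lamp but blue is not meant.

How it is judged:
By the outcome, as a careful person would: the job done as asked, in the order asked, and still so for the second after the job is handed in, with the robot touching nothing.
It also fails if it takes over 72 s, if anything falls off the work surface, if the arm or the gripper's body presses on something with over 40 N, if the wrist force passes 120 N, or if a joint passes its speed limit or range.

ROBOT

A 6-joint arm with a two-finger parallel gripper is mounted at the origin on the work surface. World frame = base frame: x ahead of the robot, y to its left, z up, the work surface at z = 0. Lengths are in mm, angles in degrees, forces in N, time in s.
With the tool pointing down it reaches from about 425 to 925 mm from the base axis. Payload 12.5 kg.
Tool frame: the origin (TCP) lies at the very end of the fingers, on their centre line; the grasp point (between the pads) lies 19 mm behind it; z points along the fingers, y is the direction in which the jaws open and shut (so a half turn about z gives the same grasp; the last joint's range is limited). The gripper opens to 85 mm and grips with 20 to 120 N. Pads are 22 mm wide; open, the fingers measure 114 mm over their backs; the gripper's body (76 mm by 85 mm) begins 54 mm behind the grasp point. The pads swing forward as they close: fully open they stand 13 mm farther back than shut.
Start: joints at [69.866, 28.126, 89.318, -0, 62.55, -6.05], TCP at [152.064, 606.235, 231.327] pointing down, gripper open.
Joint ranges: [-177.58, 177.58], [-47.91, 125.51], [2.72, 160], [-65.01, 245.01], [3.68, 167.84], [-153.87, 153.87]. Speed limits (degrees/s): [127.2, 127.2, 159.86, 180, 180, 180].

INTERFACE

Orientations are given as [roll, pitch, yaw] about the fixed x, y, z axes, in that order (R = Rz(yaw) Ry(pitch) Rx(roll)).
In Python, from bench import status, imaging, workorder gives the robot as it stands.
- The arm moves only by the tool step_arm, never from a script. Its argument "motion" is a list of rows, each a list of 2 entries, a list of its own where there are three numbers: the shift along the tool's x, y, z in m, then the turn, a rotation vector about the tool's x, y, z in rad. In form: [[[dx, dy, dz], [wx, wy, wz]], ...]. A call has 1 to 8 rows; each row shifts and turns the commanded pose from where the row before left it, along the tool's axes as they then stand; what a row does not reach is not made up. A row lasts 1/8 s, in which the tool goes at most 62.5 mm and 10.7 degrees, less where a joint would pass 70% of its speed; a pose out of reach is approached as far as the arm can. A call with a gripper value outside its range is refused whole. "claw" is the finger opening in m, from 0 to 0.0854, set as the call begins (left out, the last holds). The fingers move at their own pace and stop on an object; the grip force is fixed at half the most. Time passes only in rows, so rows that do not move let the fingers close. It gives the time, the measured TCP pose, the force and the opening at its end, in the units of the state.
- status.observe(): the state, without advancing time (a new reading comes with each control period).
- imaging.camera(name): name is "scene" or "top"; returns a dict with "frame" (480x640x3 uint8, blue, green, red), "intrinsics" (3x3 intrinsics, pixels), "R" (3x3) and "t" (3): a world point X has camera coordinates R X + t. Camera axes: x right, y down, z forward; pixel columns grow to the right and rows downward; lengths in mm; the calibration is good to about 2 mm. A picture is of the moment at which its call begins. There is no depth.
- workorder.close_job(): hands the job in, once; it reports no verdict.
Trained networks look in the newest picture that a camera, given by its name, has taken for a name from the list of things; names that differ only in an ending like _2 or _b are one class to them, and where a whole thing is asked for, a point or a joint stands for the part that bears it (a point fixed in the world has none). Each returns a list of dicts, best first, with "p" (0 to 1); they miss things now and then, are a little off and sometimes report something else, mostly with a low value. They report only what shows in the picture. A call takes as long as a camera call. They do not tell look-alikes from the thing itself.
- imaging.boxes_of(camera, target): "pixel" ([row, column] in pixels, amid what is visible of it).
- imaging.regions_of(camera, target): "mask" (480x640 bool, what is visible of it) and "pixel" ([row, column] in pixels, amid what is visible of it).
The state is a dict: "clock": time; "q": joint angles; "qd": joint speeds; "joint_efforts": joint torques, N m; "tool_pos": TCP position; "eef_rot": TCP orientation; "contact_force": force on the tool from outside, world axes, zero at the start; "torque": the same for the moment, N m; "finger_gap": finger opening in mm.
Only numpy, scipy, OpenCV 4.12 (cv2) and the standard library are available. Lean on these libraries where they do the work, as an engineer would, in place of code of your own. Each camera call takes 0.05 s, during which the arm holds its last target. There are 200 camera calls.

## Working session

There is one attempt and no reset: what is moved stays moved. The work goes in short steps, Python scripts to look and compute and a tool call to move; the robot and the scene stay as the last step left them, time stands still between calls to the robot, and variables do not carry over. Pictures are saved under pics/ and viewed, about 8 in all and at most 12, crops included, and the job is handed in when it is done.

Besides the shell and the picture viewer there is one more tool, called after "Emit:" as name([rows], argument=value, ...), one row to a line, values as JSON. step_arm: Moves the arm, as the interface text tells. Its arguments: {"type":"object","properties":{"motion":{"type":"array"},"claw":{"type":"number"}},"required":["motion"]}

```bash
ls; mkdir -p pics; python3 - <<'E'
from bench import status, imaging
import cv2,numpy as np
s=status.observe();print({k:np.round(v,2).tolist() for k,v in s.items()})
for n in("scene","top"):
    c=imaging.camera(n);cv2.imwrite(f"pics/{n}0.png",c["frame"]);print(n,np.round(c["intrinsics"],1).tolist(),np.round(c["R"],4).tolist(),np.round(c["t"],1).tolist())
    for t in("bench","lever","screen","lens","lamp","beaker","can","stand","books"):
        print(t,[(round(d["p"],2),np.round(d["pixel"]).tolist()) for d in imaging.boxes_of(n,t)][:4])
E
```

```text
pics
{'clock': 0.0, 'q': [69.87, 28.17, 89.35, 0.0, 62.55, -6.05], 'qd': [0.06, -0.01, -0.02, 0.03, -0.07, -0.04], 'joint_efforts': [-0.0, -61.85, -26.16, -0.0, 0.0, 0.0], 'tool_pos': [151.98, 605.99, 230.7], 'eef_rot': [-179.93, -0.01, 165.92], 'contact_force': [-0.38, 0.46, -0.89], 'torque': [0.03, 0.02, -0.02], 'finger_gap': 85.31}
scene [[452.3, 0.0, 327.3], [0.0, 452.3, 234.0], [0.0, 0.0, 1.0]] [[-0.1069, 0.9943, 0.0061], [0.7182, 0.0815, -0.6911], [-0.6876, -0.0694, -0.7228]] [46.9, -317.5, 1432.8]
bench [(0.57, [285.0, 279.0])]
lever [(0.89, [263.0, 370.0])]
screen [(0.93, [197.0, 218.0]), (0.8, [208.0, 164.0])]
lens [(0.82, [210.0, 453.0]), (0.2, [193.0, 271.0])]
lamp [(0.79, [228.0, 315.0]), (0.67, [228.0, 266.0])]
beaker [(0.91, [188.0, 271.0]), (0.52, [218.0, 380.0])]
can [(0.62, [215.0, 380.0])]
stand [(0.79, [250.0, 97.0])]
books [(0.74, [300.0, 534.0])]
top [[586.7, 0.0, 301.8], [0.0, 586.7, 233.5], [0.0, 0.0, 1.0]] [[-0.0015, -1.0, 0.0071], [-0.9906, 0.0005, -0.1366], [0.1366, -0.0072, -0.9906]] [5.2, 558.5, 1559.8]
bench [(0.55, [211.0, 331.0])]
lever [(0.81, [209.0, 260.0]), (0.44, [265.0, 307.0])]
screen [(0.89, [288.0, 454.0]), (0.86, [287.0, 404.0]), (0.49, [211.0, 333.0])]
lens [(0.84, [292.0, 195.0]), (0.51, [267.0, 306.0]), (0.31, [220.0, 131.0])]
lamp [(0.9, [267.0, 308.0]), (0.16, [207.0, 262.0])]
beaker [(0.89, [300.0, 361.0]), (0.35, [287.0, 407.0])]
can [(0.92, [291.0, 248.0])]
stand [(0.81, [206.0, 477.0]), (0.65, [210.0, 330.0])]
books [(0.69, [208.0, 329.0]), (0.58, [220.0, 135.0])]
```

View pics/scene0.png

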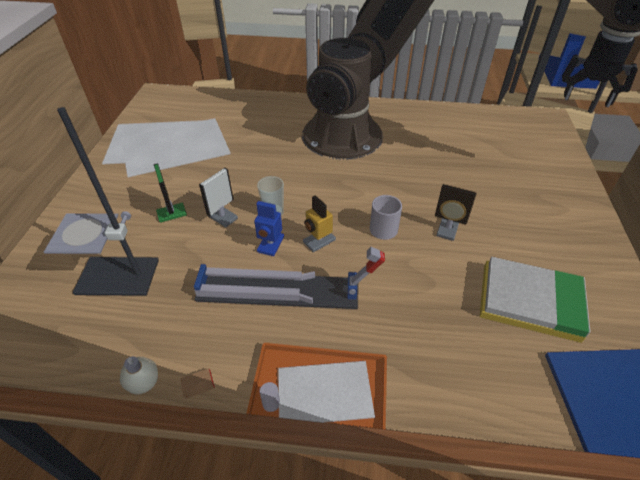

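View pics/top0.png

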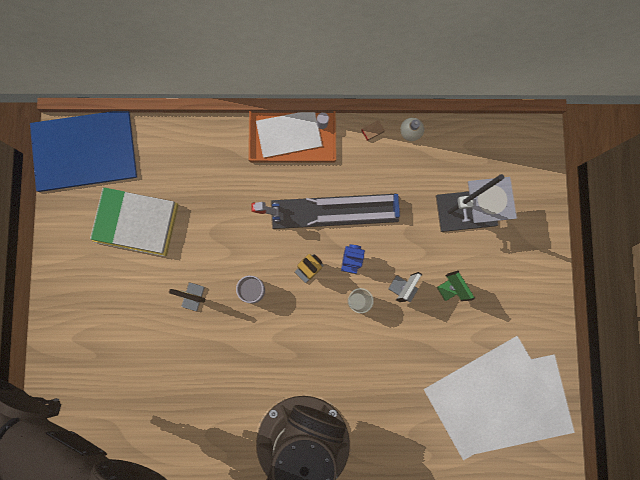

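The white screen is at top (405,287) with the green decoy to its right, the yellow lamp at (310,267) with the blue decoy at (353,259), and the lens at (195,292). The bench runs along row 211 with the lever on the left (+y). I'll fit box models to the masks.

```bash
cat > fit.py <<'E'
import numpy as np, cv2
from scipy.optimize import minimize
from bench import imaging
def box(cx,cy,wx,wy,z0,z1): return [(cx+sx*wx/2,cy+sy*wy/2,z) for sx in(-1,1) for sy in(-1,1) for z in(z0,z1)]
foot=[box(0,0,44,70,0,12),box(0,0,15,15,12,40)]
M=dict(screen=foot+[box(0,0,80,10,36,135)],
 lens=foot+[box(0,0,80,12,36,135),box(0,0,50,18,50,94)],
 lamp=foot+[box(0,0,50,46,37,97),box(0,0,44,12,97,135),box(0,-27,26,10,59,85)],
 bench=[box(0,0,80,354,0,12),box(0,-3,80,2,0,12),box(31,-54,14,212,12,33),box(-31,-54,14,212,12,33),box(0,-168,80,16,12,46),box(0,165,50,20,12,54)])
S=4
def proj(c,P):
    X=np.asarray(P)@c["R"].T+c["t"]; x=X@c["intrinsics"].T; return x[:,:2]/x[:,2:]
def world(p,P,z0):
    a=np.deg2rad(p[2]);P=np.asarray(P,float);c,s=np.cos(a),np.sin(a)
    return np.c_[p[0]+c*P[:,0]-s*P[:,1],p[1]+s*P[:,0]+c*P[:,1],P[:,2]+z0]
def sil(c,name,p,z0=0):
    m=np.zeros((480*S,640*S),np.uint8)
    for b in M[name]:
        h=cv2.convexHull(((proj(c,world(p,b,z0))+.5)*S).astype(np.float32)); cv2.fillConvexPoly(m,h.astype(np.int32),1)
    return m
def ray(c,uv,z):
    d=np.linalg.inv(c["intrinsics"])@[uv[0],uv[1],1]; d=c["R"].T@d; o=-c["R"].T@c["t"]; return o+d*(z-o[2])/d[2]
def fit(cams,masks,name,p0,z0=0):
    big=[cv2.resize(m.astype(np.uint8),None,fx=S,fy=S,interpolation=cv2.INTER_NEAREST) for m in masks]
    def cost(p):
        t=0
        for c,m in zip(cams,big):
            s=sil(c,name,p,z0); t+=1-(s&m).sum()/max(1,(s|m).sum())
        return t
    best=None
    for da in np.arange(-90,90,22.5):
        q=[p0[0],p0[1],p0[2]+da]; v=cost(q)
        if best is None or v<best[0]: best=(v,q)
    p=best[1]
    for sc in(15,4):
        r=minimize(cost,p,method="Nelder-Mead",options=dict(initial_simplex=[p]+[np.add(p,d) for d in np.eye(3)*sc],xatol=.05,fatol=1e-4,maxiter=150)); p=r.x
    return p,r.fun
def mask(n,t,px):
    L=imaging.regions_of(n,t)
    if not L: return None
    L.sort(key=lambda d:np.hypot(d["pixel"][0]-px[0],d["pixel"][1]-px[1])); return L[0]["mask"]
E
cat > m1.py <<'E'
from fit import *
cams={n:imaging.camera(n) for n in("scene","top")}
px=dict(screen=((197,218),(287,404)),lens=((210,453),(292,195)),lamp=((228,315),(267,308)),bench=((285,279),(211,331)))
ov={n:cams[n]["frame"].copy() for n in cams}
ov={n:cv2.resize(v,None,fx=4,fy=4) for n,v in ov.items()}
for k in px:
    ms=[];cs=[]
    for n,q in zip(("scene","top"),px[k]):
        m=mask(n,k,q)
        if m is None or abs(np.argwhere(m).mean(0)-q).max()>25: print("no",k,n); continue
        ms.append(m);cs.append(cams[n])
    P=ray(cams["top"],px[k][1][::-1],50 if k!="bench" else 12)
    p,f=fit(cs,ms,k,[P[0],P[1],0]); print(k,np.round(p,1),round(f,3),[int(m.sum()) for m in ms],[ (np.round(fit([c],[m],k,[p[0],p[1],p[2]])[0],1).tolist()) for c,m in zip(cs,ms)])
    for n in cams:
        for b in M[k]:
            h=cv2.convexHull(((proj(cams[n],world(p,b,0))+.5)*4).astype(np.float32)); cv2.polylines(ov[n],[h.astype(np.int32)],True,(255,0,255),1)
a=ov["scene"][160*4:315*4,180*4:490*4]; b=ov["top"][180*4:320*4,160*4:440*4]
a=cv2.resize(a,(800,400),interpolation=cv2.INTER_AREA);cv2.imwrite("pics/ovs.png",a)
cv2.imwrite("pics/ovt.png",cv2.resize(b,(800,400),interpolation=cv2.INTER_AREA))
E
python3 m1.py
```

```text
screen [ 410.3 -273.4  -30.3] 0.17 [1378, 594] [[409.8, -275.8, -33.6], [409.8, -272.3, -29.8]]
lens [ 389.6  301.7 -106. ] 0.171 [1499, 547] [[389.8, 300.3, -105.7], [390.1, 303.0, -105.3]]
lamp [466.1 -13.7  41.6] 0.257 [1058, 464] [[464.8, -17.1, 31.9], [465.5, -12.5, 44.4]]
bench [626.8 -85.5   3.1] 0.234 [6063, 3947] [[627.4, -88.2, 3.4], [626.6, -84.0, 3.3]]
```

View overlays.

View pics/ovs.png

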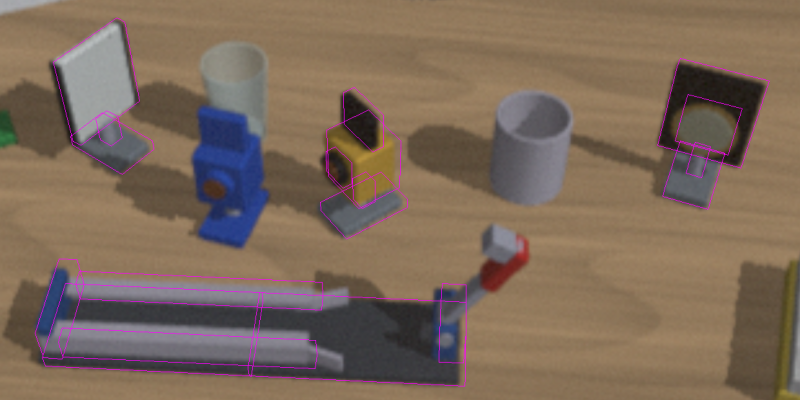

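View pics/ovt.png

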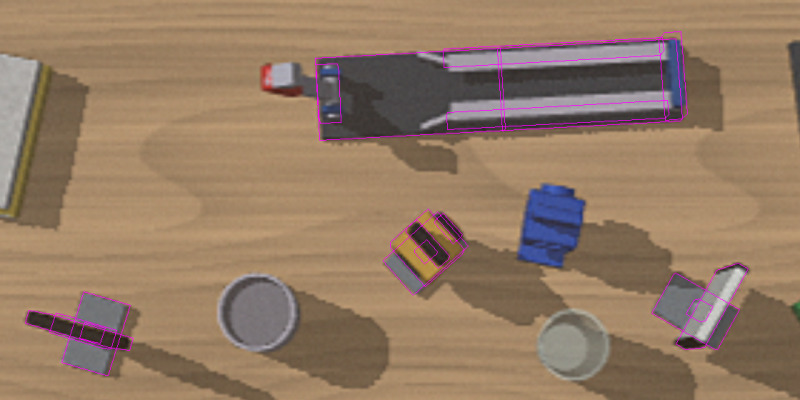

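Both overlays sit on the real outlines: lamp snout at top-crop (445,225), facing up-right, screen, lens and bench all within about 1 px. Next I'll refine the channel axis from the dark slot between the lips, and the lamp by colour.

```bash
cat > m2.py <<'E'
from fit import *
from scipy.ndimage import map_coordinates as mc
b=np.array([626.8,-85.5,3.2])
for n in("scene","top"):
    c=imaging.camera(n); g=cv2.cvtColor(c["frame"],cv2.COLOR_BGR2GRAY).astype(float)
    xs=np.arange(-60,60,.5); prof=[];R=[]
    for y0 in np.arange(-150,51,10):
        P=world(b,np.c_[xs,np.full_like(xs,y0),np.full_like(xs,33.)],0); uv=proj(c,P)
        v=mc(g,[uv[:,1],uv[:,0]],order=1); d=np.gradient(np.convolve(v,np.ones(5)/5,'same'))
        i=[(k) for k in range(len(xs))]
        lo=(xs>-24)&(xs<-6); hi=(xs>6)&(xs<24); ol=(xs<-30)&(xs>-52)
        R.append((y0,xs[lo][d[lo].argmin()],xs[hi][d[hi].argmax()]))
    R=np.array(R); print(n,np.c_[R][::4].tolist())
    for k in(1,2): print(np.polyfit(R[:,0],R[:,k],1), np.median(R[:,k]))
    print("mid",np.polyfit(R[:,0],(R[:,1]+R[:,2])/2,1))
    # stop blue
    hsv=cv2.cvtColor(c["frame"],cv2.COLOR_BGR2HSV); 
    # along y at z=33 lips and z=46 stop top
    ys=np.arange(-200,-120,1.)
    for x0 in(-22,22):
        uv=proj(c,world(b,np.c_[np.full_like(ys,x0),ys,np.full_like(ys,46.)],0)); 
        v=np.array([mc(c["frame"][:,:,k].astype(float),[uv[:,1],uv[:,0]],order=1) for k in(0,2)]); bl=v[0]-v[1]
        print("stop blue y range",x0,ys[bl>bl.max()/2][[0,-1]],bl.max())
    # lamp yellow
    m=((hsv[:,:,0]>17)&(hsv[:,:,0]<30)&(hsv[:,:,1]>170)).astype(np.uint8)
    print("yellow",m[200:300,280:350].sum() )
E
python3 m2.py
```

```text
scene [[-150.0, -7.5, 14.5], [-110.0, -10.0, 15.0], [-70.0, -9.5, 15.5], [-30.0, -9.0, 16.0], [10.0, -8.5, 16.0], [50.0, -6.5, 8.5]]
[ 7.53246753e-03 -7.71861472e+00] -8.0
[-7.33766234e-03  1.48235931e+01] 15.5
mid [9.74025974e-05 3.55248918e+00]
stop blue y range -22 [-176. -165.] 72.706587313384
stop blue y range 22 [-176. -155.] 72.44534005520174
yellow 68
top [[-150.0, -15.0, 15.5], [-110.0, -15.5, 15.0], [-70.0, -13.5, 14.5], [-30.0, -14.0, 14.0], [10.0, -14.5, 14.0], [50.0, -15.0, 23.5]]
[-1.62337662e-03 -1.47240260e+01] -14.5
[8.96103896e-03 1.55670996e+01] 14.5
mid [0.00366883 0.4215368 ]
stop blue y range -22 [-173. -162.] 67.88607320342686
stop blue y range 22 [-173. -163.] 74.73651330147656
yellow 0
```

```bash
cat > plan.py <<'E'
import numpy as np,sys,json
from scipy.spatial.transform import Rotation as Ro
from bench import status
def plan(wps,vmax=55,wmax=9.5,n=None):
    """wps: [x,y,z,yaw]; prints rows in tool axes"""
    s=status.observe(); p=np.array(s["tool_pos"]); R=Ro.from_euler("xyz",s["eef_rot"],degrees=True)
    print("t",round(s["clock"],2),"pose",np.round(p,1),np.round(s["eef_rot"],1),"F",np.round(s["contact_force"],1),"gap",round(s["finger_gap"],1))
    rows=[]
    for w in wps:
        x=np.array(w[:3],float); T=Ro.from_euler("xyz",[180,0,w[3]],degrees=True)
        rv=(R.inv()*T).as_rotvec()
        k=max(1,int(np.ceil(max(np.linalg.norm(x-p)/(w[4] if len(w)>4 else vmax),np.degrees(np.linalg.norm(rv))/wmax))))
        for i in range(k):
            d=R.inv().apply((x-p)/(k-i)); d=np.round(d/1000,4); t=np.round(rv/k,3)
            rows.append([d.tolist(),t.tolist()]); p=p+R.apply(d*1000); R=R*Ro.from_rotvec(t)
    for i in range(0,len(rows),8): print(json.dumps(rows[i:i+8]))
if __name__=="__main__": plan(json.loads(sys.argv[1]))
E
python3 plan.py '[[480,300,240,158],[480,-100,240,150],[410.3,-273.4,200,149.7],[410.3,-273.4,108,149.7,40]]'
```

```text
t 1.6 pose [152.  606.2 231.3] [180.    0.  165.9] F [ 0.3 -1.   1.3] gap 85.3
[[[-0.0436, -0.0241, -0.001], [0.0, 0.0, 0.015]], [[-0.044, -0.0235, -0.001], [0.0, 0.0, 0.015]], [[-0.0443, -0.0228, -0.001], [0.0, 0.0, 0.015]], [[-0.0447, -0.0222, -0.0009], [0.0, 0.0, 0.015]], [[-0.045, -0.0215, -0.001], [0.0, 0.0, 0.015]], [[-0.0453, -0.0208, -0.0009], [0.0, 0.0, 0.015]], [[-0.0456, -0.0201, -0.001], [0.0, 0.0, 0.015]], [[-0.0459, -0.0194, -0.0009], [0.0, 0.0, 0.015]]]
[[[-0.0462, -0.0188, -0.001], [0.0, 0.0, 0.015]], [[-0.0186, -0.0464, -0.0], [0.0, -0.0, 0.018]], [[-0.0194, -0.0461, -0.0], [0.0, -0.0, 0.018]], [[-0.0202, -0.0457, -0.0], [0.0, -0.0, 0.018]], [[-0.0211, -0.0453, -0.0], [0.0, -0.0, 0.018]], [[-0.0219, -0.045, -0.0], [0.0, -0.0, 0.018]], [[-0.0227, -0.0446, -0.0], [0.0, -0.0, 0.018]], [[-0.0235, -0.0441, -0.0], [0.0, -0.0, 0.018]]]
[[[-0.0242, -0.0437, -0.0], [0.0, -0.0, 0.018]], [[-0.0066, -0.0463, 0.01], [0.0, -0.0, 0.001]], [[-0.0067, -0.0462, 0.01], [0.0, -0.0, 0.001]], [[-0.0067, -0.0462, 0.01], [0.0, -0.0, 0.001]], [[-0.0068, -0.0463, 0.01], [0.0, -0.0, 0.001]], [[-0.0, 0.0, 0.0307], [0.0, -0.0, 0.0]], [[-0.0, 0.0, 0.0306], [0.0, -0.0, 0.0]], [[-0.0, 0.0, 0.0307], [0.0, -0.0, 0.0]]]
```

Emit:
step_arm([
  [[-0.022,-0.012,0],[0,0,0.015]],
  [[-0.044,-0.024,-0.001],[0,0,0.015]],
  [[-0.044,-0.023,-0.001],[0,0,0.015]],
  [[-0.045,-0.022,-0.001],[0,0,0.015]],
  [[-0.045,-0.022,-0.001],[0,0,0.015]],
  [[-0.045,-0.021,-0.001],[0,0,0.015]],
  [[-0.046,-0.02,-0.001],[0,0,0.015]],
  [[-0.046,-0.019,-0.001],[0,0,0.015]],
], claw=0.05)

```text
clock: 2.6
tool_pos: [426.7, 349.1, 238.5]
eef_rot: [180.0, 0.0, 159.0]
contact_force: [0.4, 1.3, -0.1]
finger_gap: 50.4
```

Emit:
step_arm([
  [[-0.046,-0.019,-0.001],[0,0,0.015]],
  [[-0.019,-0.046,0],[0,0,0.018]],
  [[-0.019,-0.046,0],[0,0,0.018]],
  [[-0.02,-0.046,0],[0,0,0.018]],
  [[-0.021,-0.045,0],[0,0,0.018]],
  [[-0.022,-0.045,0],[0,0,0.018]],
  [[-0.023,-0.045,0],[0,0,0.018]],
  [[-0.024,-0.044,0],[0,0,0.018]],
])

```text
clock: 3.6
tool_pos: [462.2, -35.6, 239.5]
eef_rot: [180.0, 0.0, 150.9]
contact_force: [1.2, 0.1, 0.2]
finger_gap: 50.1
```

```bash
python3 plan.py '[[410.3,-273.4,200,149.7],[410.3,-273.4,108,149.7,40]]'
```

```text
t 3.6 pose [462.2 -35.6 239.5] [180.    0.  150.9] F [1.2 0.1 0.2] gap 50.1
[[[-0.014, -0.0466, 0.0079], [0.0, 0.0, 0.004]], [[-0.0142, -0.0466, 0.0079], [0.0, 0.0, 0.004]], [[-0.0144, -0.0465, 0.0079], [0.0, 0.0, 0.004]], [[-0.0146, -0.0464, 0.0079], [0.0, 0.0, 0.004]], [[-0.0148, -0.0464, 0.0079], [0.0, 0.0, 0.004]], [[0.0, -0.0, 0.0307], [0.0, 0.0, 0.0]], [[0.0, -0.0, 0.0306], [0.0, 0.0, 0.0]], [[0.0001, -0.0, 0.0307], [0.0, 0.0, 0.0]]]
```

Emit:
step_arm([
  [[-0.014,-0.047,0.008],[0,0,0.004]],
  [[-0.014,-0.047,0.008],[0,0,0.004]],
  [[-0.014,-0.046,0.008],[0,0,0.004]],
  [[-0.015,-0.046,0.008],[0,0,0.004]],
  [[-0.007,-0.023,0.008],[0,0,0.004]],
  [[0,0,0],[0,0,0]],
])

```text
clock: 4.35
tool_pos: [414.9, -248.6, 198.8]
eef_rot: [180.0, -0.0, 149.7]
contact_force: [-0.8, 1.2, -0.5]
finger_gap: 49.8
```

```bash
python3 plan.py '[[410.3,-273.4,160,149.7],[410.3,-273.4,108,149.7,40]]'
```

```text
t 4.35 pose [ 414.9 -248.6  198.8] [180.   -0.  149.7] F [-0.8  1.2 -0.5] gap 49.8
[[[-0.0086, -0.0238, 0.0388], [0.0, -0.001, -0.0]], [[0.0, 0.0, 0.026], [0.0, 0.0, -0.0]], [[0.0, 0.0, 0.026], [0.0, 0.0, -0.0]]]
```

Emit:
step_arm([
  [[-0.009,-0.024,0.02],[0,0,0]],
  [[0,0,0.028],[0,0,0]],
  [[0,0,0.028],[0,0,0]],
  [[0,0,0.015],[0,0,0]],
  [[0,0,0],[0,0,0]],
])

```text
clock: 4.97
tool_pos: [411.2, -272.1, 108.0]
eef_rot: [180.0, -0.1, 149.9]
contact_force: [0.8, -0.4, 1.0]
finger_gap: 49.6
```

Emit:
step_arm([
  [[0,0,0],[0,0,0]],
  [[0,0,0],[0,0,0]],
  [[0,0,0],[0,0,0]],
  [[0,0,0],[0,0,0]],
], claw=0.0)

```text
clock: 5.48
tool_pos: [411.2, -272.9, 108.7]
eef_rot: [-180.0, 0.0, 149.8]
contact_force: [-0.4, -2.0, 4.0]
finger_gap: 8.7
```

Emit:
step_arm([
  [[0,0,-0.015],[0,0,0]],
  [[0,0,-0.04],[0,0,0]],
  [[0,0,-0.04],[0,0,0]],
  [[0,0,-0.04],[0,0,0]],
  [[0,0,-0.02],[0,0,0]],
])

```text
clock: 6.1
tool_pos: [411.1, -272.7, 266.1]
eef_rot: [-180.0, 0.1, 149.8]
contact_force: [-0.2, 0.5, -2.9]
finger_gap: 8.8
```

```bash
python3 plan.py '[[620.8,21.3,265,183.2,42],[620.8,21.3,170,183.2,35]]'
python3 - <<'E'
from fit import *
for n in("scene","top"):
    c=imaging.camera(n); uv=proj(c,[[411,-273,190]])[0].astype(int); f=cv2.resize(c["frame"][max(0,uv[1]-60):uv[1]+60,uv[0]-65:uv[0]+65],None,fx=3,fy=3); cv2.imwrite(f"pics/g1{n}.png",f)
    a=f if n=="scene" else np.hstack([a,f])
cv2.imwrite("pics/g1.png",a)
E
```

```text
t 6.1 pose [ 411.1 -272.7  266.1] [-1.800e+02  1.000e-01  1.498e+02] F [-0.2  0.5 -2.9] gap 8.8
[[[-0.0037, 0.04, 0.0001], [-0.0, 0.0, -0.065]], [[-0.0063, 0.0396, 0.0001], [-0.0, 0.0, -0.065]], [[-0.0089, 0.0391, 0.0001], [-0.0, 0.0, -0.065]], [[-0.0114, 0.0385, 0.0001], [-0.0, 0.0, -0.065]], [[-0.0139, 0.0376, 0.0001], [-0.0, 0.0, -0.065]], [[-0.0163, 0.0367, 0.0001], [-0.0, 0.0, -0.065]], [[-0.0186, 0.0355, 0.0002], [-0.0, 0.0, -0.065]], [[-0.0209, 0.0343, 0.0001], [-0.0, 0.0, -0.065]]]
[[[-0.0231, 0.0328, 0.0002], [-0.0, 0.0, -0.065]], [[0.0001, 0.0001, 0.0317], [-0.001, 0.001, 0.001]], [[0.0, -0.0, 0.0316], [-0.001, 0.001, 0.001]], [[0.0, -0.0, 0.0317], [-0.001, 0.001, 0.001]]]
```

View pics/g1.png

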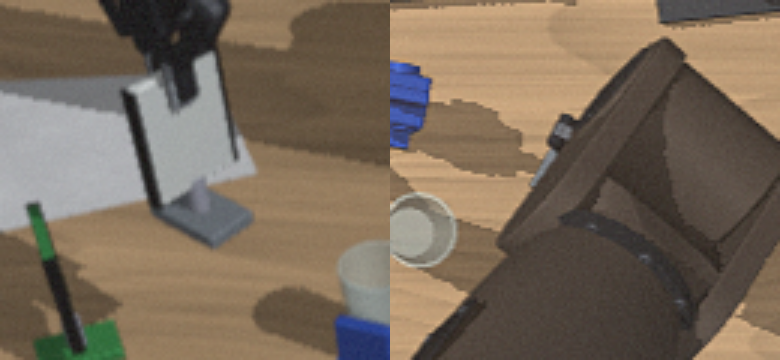

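The screen is held upright near its middle, visible at (190,90) in the left crop, and it clears the table.

Emit:
step_arm([
  [[-0.002,0.02,0],[0,0,-0.065]],
  [[-0.006,0.04,0],[0,0,-0.065]],
  [[-0.009,0.039,0],[0,0,-0.065]],
  [[-0.012,0.039,0],[0,0,-0.065]],
  [[-0.014,0.038,0],[0,0,-0.065]],
  [[-0.016,0.037,0],[0,0,-0.065]],
  [[-0.019,0.036,0],[0,0,-0.065]],
  [[-0.021,0.034,0],[0,0,-0.065]],
])

```text
clock: 7.2
tool_pos: [587.4, -25.1, 262.2]
eef_rot: [180.0, -0.1, 179.7]
contact_force: [0.0, 0.2, -2.6]
finger_gap: 8.6
```

Emit:
step_arm([
  [[-0.023,0.033,0],[0,0,-0.065]],
  [[-0.012,0.017,0.02],[0,0,0]],
  [[0,0,0.04],[0,0,0]],
  [[0,0,0.025],[0,0,0]],
  [[0,0,0],[0,0,0]],
])

```text
clock: 7.82
tool_pos: [619.8, 23.9, 175.2]
eef_rot: [180.0, -0.3, -176.7]
contact_force: [-0.2, 0.3, -2.3]
finger_gap: 9.1
```

```bash
cat > held.py <<'E'
import sys
from fit import *
from bench import status
from plan import plan
# held.py name xb yb : report the held carrier's offset from the TCP (scene view), and plan to bench (0,yb)
name=sys.argv[1]; s=status.observe(); p=s["tool_pos"]; z0=p[2]-float(sys.argv[2])
for n in("scene","top"):
    c=imaging.camera(n); q=proj(c,[[p[0],p[1],z0+60]])[0][::-1]
    m=mask(n,name,q)
    if m is None: print(n,"none");continue
    big=cv2.resize(m.astype(np.uint8),None,fx=S,fy=S,interpolation=cv2.INTER_NEAREST)
    off=round((s["eef_rot"][2]-3.2)/180)*180
    f=lambda v: 1-(lambda a:(a&big).sum()/(a|big).sum())(sil(c,name,[p[0]+v[0],p[1]+v[1],s["eef_rot"][2]-off],z0))
    r=minimize(f,[0,0],method="Nelder-Mead",options=dict(initial_simplex=[[0,0],[6,0],[0,6]],xatol=.1))
    print(n,"offset world",np.round(r.x,1),round(r.fun,3),m.sum(), "mask px",np.round(np.argwhere(m).mean(0)),np.round(q))
E
python3 held.py screen 108.6; python3 plan.py '[[620.8,21.3,170,183.2]]'
```

```text
scene offset world [ 0.6 -1.3] 0.077 919 mask px [262. 329.] [255. 330.]
top offset world [0. 0.] 1.0 676 mask px [287. 455.] [205. 295.]
t 8.03 pose [621.7  23.9 179.2] [-1.800e+02  1.000e-01 -1.767e+02] F [-0.2  0.2 -3.4] gap 8.9
[[[0.0011, -0.0025, 0.0092], [-0.0, 0.001, 0.002]]]
```

Emit:
step_arm([
  [[0.001,-0.002,0.02],[0,0,0]],
  [[0,0,0.025],[0,0,0]],
  [[0,0,0.008],[0,0,0]],
  [[0,0,0.004],[0,0,0]],
  [[0,0,0],[0,0,0]],
])

```text
clock: 8.65
tool_pos: [620.9, 22.0, 122.0]
eef_rot: [-180.0, 0.1, -176.7]
contact_force: [0.9, 0.1, -3.2]
finger_gap: 9.1
```

```bash
python3 held.py screen 108.6; python3 plan.py '[[633.6,-209.9,121,183.2]]'
```

```text
scene offset world [ 0.7 -1.2] 0.11 866 mask px [280. 327.] [272. 329.]
top offset world [0. 0.] 1.0 2277 mask px [209. 356.] [209. 295.]
t 8.85 pose [620.8  22.1 121.9] [-1.800e+02  1.000e-01 -1.767e+02] F [-0.2 -0.7 -2.8] gap 9.1
[[[0.0001, -0.0465, 0.0002], [-0.0, 0.0, 0.0]], [[0.0002, -0.0465, 0.0002], [-0.0, 0.0, 0.0]], [[0.0001, -0.0464, 0.0002], [-0.0, 0.0, 0.0]], [[0.0002, -0.0465, 0.0002], [-0.0, 0.0, 0.0]], [[0.0001, -0.0464, 0.0001], [-0.0, 0.0, 0.0]]]
```

Emit:
step_arm([
  [[0,-0.015,0],[0,0,0]],
  [[0,-0.02,0],[0,0,0]],
  [[0,-0.02,0],[0,0,0]],
  [[0,-0.025,0],[0,0,0]],
  [[0,-0.025,0],[0,0,0]],
  [[0,0,0],[0,0,0]],
])

```text
clock: 9.6
tool_pos: [626.6, -85.5, 121.2]
eef_rot: [-180.0, 0.0, -176.8]
contact_force: [-0.5, 0.3, -3.1]
finger_gap: 9.0
```

Emit:
step_arm([
  [[0,-0.03,0],[0,0,0]],
  [[0,-0.035,0],[0,0,0]],
  [[0,-0.03,0],[0,0,0]],
  [[0,-0.017,0],[0,0,0]],
  [[0,-0.006,0],[0,0,0]],
  [[0,-0.003,0],[0,0,0]],
  [[0,0,0],[0,0,0]],
])

```text
clock: 10.48
tool_pos: [633.7, -202.9, 121.3]
eef_rot: [180.0, -0.0, -176.6]
contact_force: [-0.5, 0.1, -3.4]
finger_gap: 8.8
```

Emit:
step_arm([
  [[0,-0.004,0],[0,0,0]],
  [[0,-0.002,0],[0,0,0]],
  [[0,-0.002,0],[0,0,0]],
  [[0,0,0],[0,0,0]],
])

```text
clock: 10.98
tool_pos: [634.2, -211.6, 121.3]
eef_rot: [180.0, 0.0, -176.7]
contact_force: [0.1, 0.3, -3.4]
finger_gap: 8.8
```

Emit:
step_arm([
  [[0,-0.002,0],[0,0,0]],
  [[0,-0.002,0],[0,0,0]],
  [[0,0,0],[0,0,0]],
])

```text
clock: 11.35
tool_pos: [634.4, -215.6, 121.2]
eef_rot: [180.0, 0.0, -176.7]
contact_force: [0.2, 0.8, -2.6]
finger_gap: 8.7
```

Emit:
step_arm([
  [[0,-0.002,0],[0,0,0]],
  [[0,0,0],[0,0,0]],
])

```text
clock: 11.6
tool_pos: [634.5, -216.7, 121.3]
eef_rot: [179.9, -0.0, -176.7]
contact_force: [-0.6, 6.1, -2.0]
finger_gap: 9.1
```

Emit:
step_arm([
  [[0,-0.002,0],[0,0,0]],
  [[0,0,0],[0,0,0]],
])

```text
clock: 11.85
tool_pos: [634.5, -217.9, 121.4]
eef_rot: [179.8, -0.0, -176.7]
contact_force: [-0.4, 10.3, 1.7]
finger_gap: 8.8
```

Emit:
step_arm([
  [[0,0.001,0.001],[0,0,0]],
  [[0,0,0],[0,0,0]],
  [[0,0,0],[0,0,0]],
], claw=0.04)

```text
clock: 12.22
tool_pos: [634.7, -218.9, 120.5]
eef_rot: [-180.0, 0.0, -176.7]
contact_force: [1.1, 0.2, -0.5]
finger_gap: 40.0
```

Emit:
step_arm([
  [[0,0,-0.02],[0,0,0]],
  [[0,0,-0.04],[0,0,0]],
  [[0,0,-0.05],[0,0,0]],
  [[0,0.04,-0.03],[0,0,0]],
  [[0,0.055,0],[0,0,0]],
  [[0,0.055,0],[0,0,0]],
])

```text
clock: 12.98
tool_pos: [625.7, -67.7, 260.9]
eef_rot: [-180.0, 0.1, -176.7]
contact_force: [0.0, 0.8, 0.2]
finger_gap: 40.2
```

```bash
python3 - <<'E'
from fit import *
a=[]
cams=[];ms=[]
for n in("scene","top"):
    c=imaging.camera(n); uv=proj(c,[[633,-190,40]])[0].astype(int); a.append(cv2.resize(c["frame"][uv[1]-60:uv[1]+60,uv[0]-60:uv[0]+65],None,fx=3.2,fy=3.2,interpolation=cv2.INTER_CUBIC))
    for d in imaging.regions_of(n,"screen"):
        if np.hypot(*(np.array(d["pixel"])-proj(c,[[633,-212,80]])[0][::-1]))<20: cams.append(c);ms.append(d["mask"]);print(n,d["p"],d["mask"].sum());break
M["screen"]=M["screen"][2:]
print(fit(cams,ms,"screen",[634,-213,3],12))
for c,m in zip(cams,ms): print(fit([c],[m],"screen",[634,-213,3],12))
cv2.imwrite("pics/s1.png",np.hstack(a))
E
python3 plan.py '[[389.6,301.7,240,74]]'
```

```text
scene 0.89 986
top 0.68 479
(array([ 639.00161443, -214.51909327,    4.53058477]), np.float64(0.6738128358071043))
(array([ 638.9262964 , -215.59991376,    3.20472169]), np.float64(0.25369338822959553))
(array([ 635.55703597, -212.17411453,    4.79277538]), np.float64(0.36746686671667916))
t 13.18 pose [626.  -68.2 260.7] [-180.     0.  -176.6] F [ 1.  -1.4  0.3] gap 40.1
[[[0.0178, 0.0319, 0.0017], [0.0, 0.0, 0.159]], [[0.0227, 0.0287, 0.0017], [0.0, 0.0, 0.159]], [[0.0269, 0.0248, 0.0017], [0.0, 0.0, 0.159]], [[0.0305, 0.0202, 0.0017], [0.0, 0.0, 0.159]], [[0.0333, 0.0151, 0.0017], [0.0, 0.0, 0.159]], [[0.0353, 0.0097, 0.0017], [0.0, 0.0, 0.159]], [[0.0364, 0.0039, 0.0017], [0.0, 0.0, 0.159]], [[0.0365, -0.0019, 0.0017], [0.0, 0.0, 0.159]]]
[[[0.0358, -0.0076, 0.0017], [0.0, 0.0, 0.159]], [[0.0341, -0.0132, 0.0017], [0.0, 0.0, 0.159]], [[0.0316, -0.0184, 0.0017], [0.0, 0.0, 0.159]], [[0.0283, -0.0232, 0.0016], [0.0, 0.0, 0.159]]]
```

View pics/s1.png

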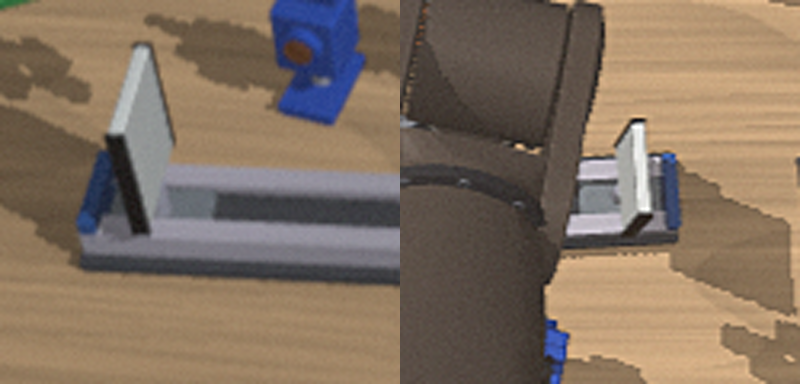

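```bash
python3 - <<'E'
from fit import *
c=imaging.camera("scene"); uv=proj(c,[[633,-190,40]])[0].astype(int)-60
for nm,px,z in(("footend",(215,205),24),("stopfar",(116,157),46),("stopnear",(97,228),46),("stopnear outer",(80,225),46)):
    print(nm,ray(c,uv+np.array(px)/3.2-.5,z).round(1))
c=imaging.camera("top"); uv=proj(c,[[633,-190,40]])[0].astype(int)-60
for nm,px,z in(("stopface",(664-400,190),46),("stopouter",(679-400,190),46),("platebottom+y face",(620-400,222),48),("footend?",(0,0),24)):
    print(nm,ray(c,uv+np.array(px)/3.2-.5,z).round(1))
E
```

```text
footend [ 628.4 -180.5   24. ]
stopfar [ 611.6 -251.1   46. ]
stopnear [ 672.1 -245.8   46. ]
stopnear outer [ 671.  -257.7   46. ]
stopface [ 636.2 -247.3   46. ]
stopouter [ 636.2 -260.1   46. ]
platebottom+y face [ 608.2 -208.9   48. ]
footend? [809.8 -23.   24. ]
```

Measured on the pictures, the stop face is at y≈-248 and the screen's foot end at -180.5, about 69 mm apart, so the screen is home. The bench origin is therefore y≈-90. Next is the lens.

Emit:
step_arm([
  [[0.018,0.032,0.002],[0,0,0.159]],
  [[0.023,0.029,0.002],[0,0,0.159]],
  [[0.027,0.025,0.002],[0,0,0.159]],
  [[0.031,0.02,0.002],[0,0,0.159]],
  [[0.033,0.015,0.002],[0,0,0.159]],
  [[0.035,0.01,0.002],[0,0,0.159]],
  [[0.036,0.004,0.002],[0,0,0.159]],
  [[0.037,-0.002,0.002],[0,0,0.159]],
], claw=0.05)

```text
clock: 14.28
tool_pos: [468.3, 178.4, 244.2]
eef_rot: [180.0, 0.0, 110.0]
contact_force: [1.3, -0.3, 0.4]
finger_gap: 50.1
```

Emit:
step_arm([
  [[0.036,-0.008,0.005],[0,0,0.159]],
  [[0.034,-0.013,0.015],[0,0,0.159]],
  [[0.032,-0.018,0.015],[0,0,0.159]],
  [[0.028,-0.023,0.015],[0,0,0.159]],
  [[0,0,0],[0,0,0]],
])

```text
clock: 14.9
tool_pos: [389.5, 302.5, 193.4]
eef_rot: [-179.9, 0.1, 74.0]
contact_force: [1.2, -0.1, -0.3]
finger_gap: 50.3
```

```bash
python3 plan.py '[[389.6,301.7,160,74]]'
```

```text
t 14.9 pose [389.5 302.5 193.4] [-1.799e+02  1.000e-01  7.400e+01] F [ 1.2 -0.1 -0.3] gap 50.3
[[[-0.0007, 0.0004, 0.0334], [-0.001, 0.001, -0.0]]]
```

Descend to TCP z=109 and grip.

Emit:
step_arm([
  [[-0.001,0,0.025],[0,0,0]],
  [[0,0,0.03],[0,0,0]],
  [[0,0,0.02],[0,0,0]],
  [[0,0,0.009],[0,0,0]],
  [[0,0,0],[0,0,0]],
])

```text
clock: 15.52
tool_pos: [390.3, 300.6, 110.3]
eef_rot: [-180.0, 0.0, 74.0]
contact_force: [-0.0, 0.1, 0.1]
finger_gap: 50.1
```

Emit:
step_arm([
  [[0,0,0],[0,0,0]],
  [[0,0,0],[0,0,0]],
  [[0,0,0],[0,0,0]],
  [[0,0,0],[0,0,0]],
], claw=0.0)

```text
clock: 16.02
tool_pos: [389.6, 301.3, 110.9]
eef_rot: [180.0, -0.0, 74.0]
contact_force: [-3.1, -0.2, 6.4]
finger_gap: 10.9
```

Emit:
step_arm([
  [[0,0,-0.015],[0,0,0]],
  [[0,0,-0.04],[0,0,0]],
  [[0,0,-0.04],[0,0,0]],
  [[0,0,-0.04],[0,0,0]],
  [[0,0,-0.025],[0,0,0]],
])

```text
clock: 16.65
tool_pos: [389.7, 301.2, 272.1]
eef_rot: [179.9, -0.1, 74.0]
contact_force: [-0.8, 0.3, -3.0]
finger_gap: 10.9
```

```bash
python3 plan.py '[[621,18,265,3.2,45],[621,18,170,3.2,35]]'
```

```text
t 16.65 pose [389.7 301.2 272.1] [ 1.799e+02 -1.000e-01  7.400e+01] F [-0.8  0.3 -3. ] gap 10.9
[[[-0.0232, 0.0334, 0.0008], [0.0, -0.0, 0.137]], [[-0.0184, 0.0362, 0.0008], [0.0, -0.0, 0.137]], [[-0.0133, 0.0384, 0.0008], [0.0, -0.0, 0.137]], [[-0.0079, 0.0398, 0.0008], [0.0, -0.0, 0.137]], [[-0.0024, 0.0406, 0.0008], [0.0, -0.0, 0.137]], [[0.0032, 0.0405, 0.0008], [0.0, -0.0, 0.137]], [[0.0086, 0.0397, 0.0008], [0.0, -0.0, 0.137]], [[0.014, 0.0381, 0.0008], [0.0, -0.0, 0.137]]]
[[[0.0191, 0.0359, 0.0009], [0.0, -0.0, 0.137]], [[-0.0001, 0.0, 0.0317], [-0.0, -0.001, 0.001]], [[-0.0, 0.0, 0.0316], [-0.0, -0.001, 0.001]], [[0.0, 0.0001, 0.0317], [-0.0, -0.001, 0.001]]]
```

Emit:
step_arm([
  [[-0.023,0.033,0],[0,0,0.137]],
  [[-0.018,0.036,0],[0,0,0.137]],
  [[-0.013,0.038,0],[0,0,0.137]],
  [[-0.008,0.04,0],[0,0,0.137]],
  [[-0.002,0.041,0],[0,0,0.137]],
  [[0.003,0.041,0],[0,0,0.137]],
  [[0.009,0.04,0],[0,0,0.137]],
  [[0.014,0.038,0],[0,0,0.137]],
])

```text
clock: 17.65
tool_pos: [596.5, 48.7, 270.0]
eef_rot: [-180.0, 0.0, 11.0]
contact_force: [0.8, 0.1, -3.2]
finger_gap: 10.9
```

Emit:
step_arm([
  [[0.019,0.036,0.002],[0,0,0.137]],
  [[0,0,0.025],[0,0,0]],
  [[0,0,0.04],[0,0,0]],
  [[0,0,0.025],[0,0,0]],
  [[0,0,0],[0,0,0]],
])

```text
clock: 18.27
tool_pos: [620.7, 18.3, 176.5]
eef_rot: [-180.0, 0.2, 3.4]
contact_force: [0.5, 0.9, -2.0]
finger_gap: 10.9
```

```bash
python3 held.py lens 110.6; python3 plan.py '[[620.9,18,170,3.2]]'
```

```text
scene offset world [-0.3 -0.7] 0.09 1015 mask px [262. 327.] [255. 327.]
top none
t 18.48 pose [622.1  18.3 179.6] [ 1.8e+02 -1.0e-01  3.4e+00] F [ 0.  -0.2 -2.9] gap 10.9
[[[-0.0012, 0.0002, 0.0096], [0.0, -0.002, 0.003]]]
```

Emit:
step_arm([
  [[-0.001,0,0.02],[0,0,0.003]],
  [[0,0,0.024],[0,0,0]],
  [[0,0,0.008],[0,0,0]],
  [[0,0,0.004],[0,0,0]],
  [[0,0,0],[0,0,0]],
])

```text
clock: 19.1
tool_pos: [621.0, 18.2, 123.2]
eef_rot: [180.0, -0.1, 3.2]
contact_force: [-0.6, 0.4, -3.1]
finger_gap: 10.9
```

Emit:
step_arm([
  [[0,0.015,0],[0,0,0]],
  [[0,0.02,0],[0,0,0]],
  [[0,0.02,0],[0,0,0]],
  [[0,0.025,0],[0,0,0]],
  [[0,0.02,0],[0,0,0]],
  [[0,0,0],[0,0,0]],
])

```text
clock: 19.85
tool_pos: [626.9, -84.4, 123.7]
eef_rot: [179.9, -0.2, 3.1]
contact_force: [-1.1, -5.0, 13.8]
finger_gap: 10.9
```

```bash
python3 - <<'E'
from fit import *
from bench import status
c=imaging.camera("scene"); s=status.observe(); print(s["tool_pos"],s["eef_rot"],s["contact_force"],s["torque"])
uv=proj(c,[[627,-85,60]])[0].astype(int); f=cv2.resize(c["frame"][uv[1]-80:uv[1]+60,uv[0]-80:uv[0]+80],None,fx=4,fy=4,interpolation=cv2.INTER_CUBIC); cv2.imwrite("pics/l1.png",f)
E
```

```text
[626.95524027 -84.24573118 123.7598562 ] [ 1.79879162e+02 -1.75850355e-01  3.12596151e+00] [-0.30196488 -6.15248124 11.2233357 ] [-1.07328521  0.04198208 -0.06494826]
```

View pics/l1.png

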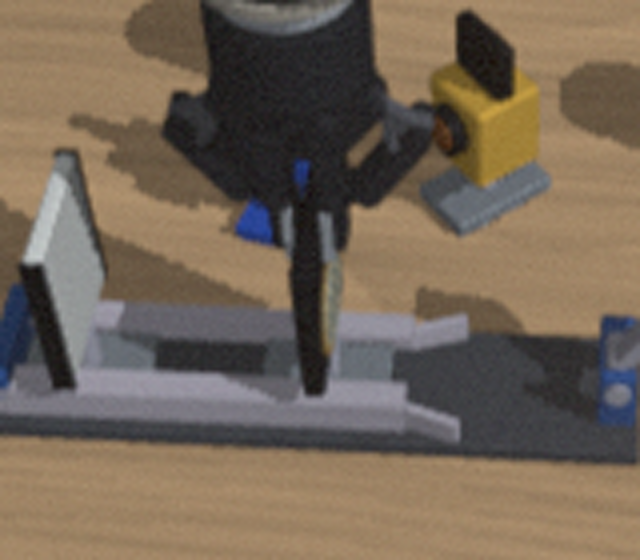

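The lens is in the channel between lips, with the screen foot still ahead of it. A vertical force of 11 N suggests the foot is rubbing, so I'll lift slightly.

Emit:
step_arm([
  [[0,0,-0.001],[0,0,0]],
  [[0,0,0],[0,0,0]],
])

```text
clock: 20.15
tool_pos: [626.4, -82.9, 123.7]
eef_rot: [179.9, -0.1, 3.2]
contact_force: [-0.8, -3.5, 7.4]
finger_gap: 10.8
```

Emit:
step_arm([
  [[0,0,-0.001],[0,0,0]],
  [[0,0.004,0],[0,0,0]],
  [[0,0,0],[0,0,0]],
])

```text
clock: 20.52
tool_pos: [626.1, -85.9, 123.8]
eef_rot: [-180.0, 0.0, 3.2]
contact_force: [-0.2, -0.6, -2.7]
finger_gap: 11.2
```

Emit:
step_arm([
  [[0,0.015,0],[0,0,0]],
  [[0,0.02,0],[0,0,0]],
  [[0,0.013,0],[0,0,0]],
  [[0,0.004,0],[0,0,0]],
  [[0,0,0],[0,0,0]],
])

```text
clock: 21.15
tool_pos: [629.1, -137.9, 124.1]
eef_rot: [-180.0, 0.0, 3.2]
contact_force: [-0.2, 0.0, -3.4]
finger_gap: 10.8
```

Emit:
step_arm([
  [[0,0.004,0],[0,0,0]],
  [[0,0.002,0],[0,0,0]],
  [[0,0,0],[0,0,0]],
])

```text
clock: 21.52
tool_pos: [629.6, -143.5, 124.3]
eef_rot: [-180.0, -0.0, 3.2]
contact_force: [-0.4, -0.1, -3.1]
finger_gap: 10.9
```

Emit:
step_arm([
  [[0,0.002,0],[0,0,0]],
  [[0,0,0],[0,0,0]],
])

```text
clock: 21.78
tool_pos: [629.7, -145.6, 124.3]
eef_rot: [-180.0, -0.0, 3.2]
contact_force: [0.1, -0.3, -2.3]
finger_gap: 10.6
```

Emit:
step_arm([
  [[0,0.002,0],[0,0,0]],
  [[0,0,0],[0,0,0]],
])

```text
clock: 22.02
tool_pos: [629.7, -147.2, 124.3]
eef_rot: [-179.9, 0.0, 3.2]
contact_force: [0.1, 3.8, -1.8]
finger_gap: 10.9
```

Emit:
step_arm([
  [[0,0.002,0],[0,0,0]],
  [[0,0.002,0],[0,0,0]],
  [[0,0,0],[0,0,0]],
])

```text
clock: 22.4
tool_pos: [629.9, -149.7, 124.8]
eef_rot: [-179.8, 0.0, 3.2]
contact_force: [-1.0, 13.0, 4.2]
finger_gap: 10.8
```

Emit:
step_arm([
  [[0,-0.002,0.001],[0,0,0]],
  [[0,0,0],[0,0,0]],
  [[0,0,0],[0,0,0]],
], claw=0.04)

```text
clock: 22.78
tool_pos: [630.0, -149.9, 123.4]
eef_rot: [180.0, -0.0, 3.2]
contact_force: [-0.7, 0.4, -1.3]
finger_gap: 40.0
```

Emit:
step_arm([
  [[0,0,-0.02],[0,0,0]],
  [[0,0,-0.04],[0,0,0]],
  [[0,0,-0.05],[0,0,0]],
  [[-0.03,-0.01,-0.01],[0,0,-0.1]],
  [[0,0,0],[0,0,0]],
])

```text
clock: 23.4
tool_pos: [598.6, -141.2, 244.8]
eef_rot: [179.9, -0.1, 8.9]
contact_force: [0.4, -0.0, -0.1]
finger_gap: 40.1
```

```bash
python3 - <<'E'
from fit import *
c=imaging.camera("scene"); uv=proj(c,[[629,-150,60]])[0].astype(int); f=cv2.resize(c["frame"][uv[1]-60:uv[1]+60,uv[0]-80:uv[0]+80],None,fx=4,fy=4,interpolation=cv2.INTER_CUBIC); cv2.imwrite("pics/l2.png",f); print(uv-[80,60])
m=mask("scene","lamp",(228,315)); print(m.sum(),np.argwhere(m).mean(0))
# lamp: yellow-pixel check against the box fit
c0=c;hsv=cv2.cvtColor(c["frame"],cv2.COLOR_BGR2HSV); print(fit([c],[m],"lamp",[466,-13.7,38]))
ct=imaging.camera("top"); mt=mask("top","lamp",(267,308)); print(np.argwhere(mt).mean(0),mt.sum()); print(fit([c,ct],[m,mt],"lamp",[466,-13.7,38]))
E
python3 plan.py '[[466.1,-13.7,235,41.6]]'
```

```text
[168 211]
1138 [224.57205624 318.78119508]
(array([465.255104  , -17.20614696,  39.53812135]), np.float64(0.09986611791540634))
[266.79889807 305.81267218] 363
(array([467.59129985, -14.77066458,  45.68554888]), np.float64(0.4498151046819967))
t 23.6 pose [ 599.8 -141.5  242.6] [-180.     0.     8.9] F [ 0.2 -0.   0.4] gap 40.4
[[[-0.0281, -0.0367, 0.0019], [-0.0, 0.0, -0.143]], [[-0.0226, -0.0404, 0.0019], [-0.0, 0.0, -0.143]], [[-0.0166, -0.0432, 0.002], [-0.0, 0.0, -0.143]], [[-0.0103, -0.045, 0.0019], [-0.0, 0.0, -0.143]]]
```

View pics/l2.png

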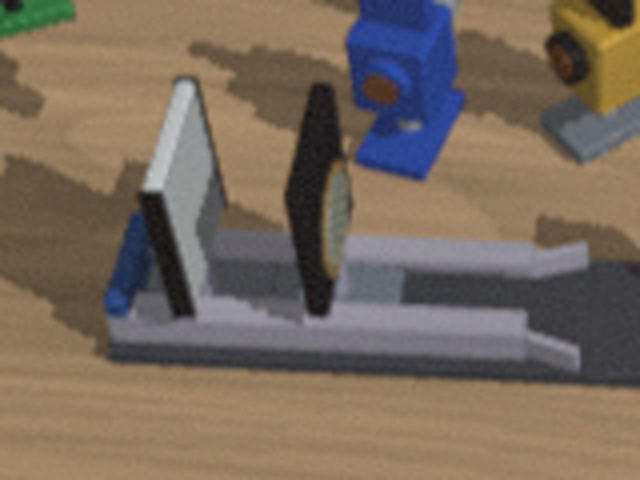

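The screen and lens stand upright with their feet touching; the lens foot ends at crop (403,285). Now the lamp.

Emit:
step_arm([
  [[-0.028,-0.037,0.002],[0,0,-0.143]],
  [[-0.023,-0.04,0.002],[0,0,-0.143]],
  [[-0.017,-0.043,0.015],[0,0,-0.143]],
  [[-0.01,-0.044,0.025],[0,0,-0.14]],
  [[0,0,0],[0,0,0]],
], claw=0.05)

```text
clock: 24.22
tool_pos: [463.8, -13.2, 197.7]
eef_rot: [-179.8, 0.1, 41.7]
contact_force: [-0.4, -0.1, 0.3]
finger_gap: 50.1
```

```bash
python3 plan.py '[[465.8,-15,160,41.5]]'
```

```text
t 24.23 pose [463.8 -13.2 197.7] [-1.798e+02  1.000e-01  4.170e+01] F [-0.4 -0.1  0.3] gap 50.1
[[[0.0004, 0.0028, 0.0377], [-0.003, 0.003, 0.003]]]
```

Emit:
step_arm([
  [[0,0.002,0.025],[0,0,0]],
  [[0,0,0.03],[0,0,0]],
  [[0,0,0.022],[0,0,0]],
  [[0,0,0.01],[0,0,0]],
  [[0,0,0],[0,0,0]],
])

```text
clock: 24.85
tool_pos: [467.6, -16.6, 111.9]
eef_rot: [-180.0, 0.0, 41.5]
contact_force: [-0.3, 0.9, 0.4]
finger_gap: 50.0
```

Emit:
step_arm([
  [[0,0,0],[0,0,0]],
  [[0,0,0],[0,0,0]],
  [[0,0,0],[0,0,0]],
  [[0,0,0],[0,0,0]],
], claw=0.0)

```text
clock: 25.35
tool_pos: [467.5, -16.2, 112.9]
eef_rot: [180.0, -0.1, 41.5]
contact_force: [-0.2, 2.5, 7.3]
finger_gap: 10.7
```

Emit:
step_arm([
  [[0,0,-0.015],[0,0,0]],
  [[0,0,-0.04],[0,0,0]],
  [[0,0,-0.04],[0,0,0]],
  [[0,0,-0.04],[0,0,0]],
  [[0,0,-0.02],[0,0,0]],
])

```text
clock: 25.98
tool_pos: [467.2, -16.3, 269.1]
eef_rot: [179.9, -0.1, 41.5]
contact_force: [0.1, -0.1, -5.7]
finger_gap: 11.0
```

```bash
python3 plan.py '[[621,18,265,3.2,40],[621,18,170,3.2,35]]'
```

```text
t 25.98 pose [467.2 -16.3 269.1] [ 1.799e+02 -1.000e-01  4.150e+01] F [ 0.1 -0.1 -5.7] gap 11.0
[[[0.0276, 0.0153, 0.0009], [0.0, -0.0, 0.134]], [[0.0294, 0.0114, 0.0009], [0.0, -0.0, 0.134]], [[0.0306, 0.0074, 0.0008], [0.0, -0.0, 0.134]], [[0.0314, 0.0032, 0.0009], [0.0, -0.0, 0.134]], [[0.0315, -0.0009, 0.0008], [0.0, -0.0, 0.134]], [[-0.0001, -0.0, 0.0317], [0.0, -0.001, -0.0]], [[-0.0, -0.0, 0.0317], [0.0, -0.001, -0.0]], [[-0.0, -0.0001, 0.0316], [0.0, -0.001, -0.0]]]
```

Emit:
step_arm([
  [[0.028,0.015,0],[0,0,0.134]],
  [[0.029,0.011,0],[0,0,0.134]],
  [[0.031,0.007,0],[0,0,0.134]],
  [[0.031,0.003,0],[0,0,0.134]],
  [[0.032,-0.001,0.003],[0,0,0.134]],
  [[0,0,0.03],[0,0,0]],
  [[0,0,0.035],[0,0,0]],
  [[0,0,0.025],[0,0,0]],
])

```text
clock: 26.98
tool_pos: [620.0, 19.5, 172.1]
eef_rot: [-180.0, 0.2, 3.1]
contact_force: [0.9, 1.8, -4.0]
finger_gap: 11.3
```

Emit:
step_arm([
  [[0,0,0],[0,0,0]],
  [[0,0,0],[0,0,0]],
])

```text
clock: 27.22
tool_pos: [621.1, 19.4, 175.1]
eef_rot: [180.0, -0.0, 3.1]
contact_force: [0.4, -0.0, -3.8]
finger_gap: 10.9
```

```bash
python3 held.py lamp 112.7; python3 plan.py '[[620.9,18,126,3.2]]'
```

```text
scene offset world [-0.3 -0.7] 0.118 1369 mask px [260. 327.] [257. 328.]
top offset world [0. 0.] 1.0 1425 mask px [211. 350.] [205. 296.]
t 27.43 pose [621.1  19.4 175.3] [ 1.8e+02 -1.0e-01  3.1e+00] F [-0.4  1.1 -3.8] gap 11.0
[[[-0.0003, 0.0014, 0.0493], [0.0, -0.002, -0.001]]]
```

Emit:
step_arm([
  [[0,0.001,0.02],[0,0,0]],
  [[0,0,0.018],[0,0,0]],
  [[0,0,0.007],[0,0,0]],
  [[0,0,0.004],[0,0,0]],
  [[0,0,0],[0,0,0]],
])

```text
clock: 28.05
tool_pos: [621.1, 18.4, 125.6]
eef_rot: [-180.0, -0.0, 3.1]
contact_force: [-0.5, 0.6, -4.4]
finger_gap: 11.1
```

Emit:
step_arm([
  [[0,0.01,0],[0,0,0]],
  [[0,0.015,0],[0,0,0]],
  [[0,0.015,0],[0,0,0]],
  [[0,0.015,0],[0,0,0]],
  [[0,0.01,0],[0,0,0]],
  [[0,0,0],[0,0,0]],
])

```text
clock: 28.8
tool_pos: [624.4, -47.4, 125.3]
eef_rot: [-180.0, -0.0, 3.1]
contact_force: [0.1, 0.1, -4.1]
finger_gap: 10.6
```

Emit:
step_arm([
  [[0,0.01,0],[0,0,0]],
  [[0,0.008,0],[0,0,0]],
  [[0,0.004,0],[0,0,0]],
  [[0,0.003,0],[0,0,0]],
  [[0,0.002,0],[0,0,0]],
  [[0,0,0],[0,0,0]],
])

```text
clock: 29.55
tool_pos: [625.9, -73.4, 125.3]
eef_rot: [-180.0, -0.0, 3.1]
contact_force: [-0.1, 0.1, -4.6]
finger_gap: 10.7
```

Emit:
step_arm([
  [[0,0.002,0],[0,0,0]],
  [[0,0,0],[0,0,0]],
])

```text
clock: 29.8
tool_pos: [626.0, -75.5, 125.3]
eef_rot: [-180.0, -0.0, 3.1]
contact_force: [0.0, -0.3, -4.7]
finger_gap: 10.6
```

Emit:
step_arm([
  [[0,0.002,0],[0,0,0]],
  [[0,0,0],[0,0,0]],
])

```text
clock: 30.05
tool_pos: [626.1, -77.2, 125.3]
eef_rot: [-180.0, 0.0, 3.1]
contact_force: [-0.3, 3.3, -3.2]
finger_gap: 11.0
```

Emit:
step_arm([
  [[0,0.002,0],[0,0,0]],
  [[0,0,0],[0,0,0]],
])

```text
clock: 30.3
tool_pos: [626.2, -78.6, 125.6]
eef_rot: [-179.9, -0.0, 3.1]
contact_force: [-0.9, 7.8, -0.3]
finger_gap: 10.8
```

Emit:
step_arm([
  [[0,0.002,0],[0,0,0]],
  [[0,0.001,0],[0,0,0]],
  [[0,0,0],[0,0,0]],
])

```text
clock: 30.68
tool_pos: [626.4, -80.6, 126.1]
eef_rot: [-179.8, -0.0, 3.1]
contact_force: [-1.6, 14.0, 4.4]
finger_gap: 10.8
```

Emit:
step_arm([
  [[0,-0.002,0.001],[0,0,0]],
  [[0,0,0],[0,0,0]],
  [[0,0,0],[0,0,0]],
], claw=0.04)

```text
clock: 31.05
tool_pos: [626.5, -80.8, 124.4]
eef_rot: [180.0, -0.0, 3.1]
contact_force: [-0.2, -0.7, -0.0]
finger_gap: 39.8
```

Emit:
step_arm([
  [[0,0,-0.02],[0,0,0]],
  [[0,0,-0.04],[0,0,0]],
  [[0,0,-0.05],[0,0,0]],
  [[0,0,-0.03],[0,0,0]],
  [[0,0,0],[0,0,0]],
], claw=0.04)

```text
clock: 31.68
tool_pos: [627.0, -80.9, 266.8]
eef_rot: [179.9, -0.3, 3.1]
contact_force: [-0.2, -1.0, -0.7]
finger_gap: 39.8
```

```bash
python3 - <<'E'
from fit import *
a=[]
for n,P in(("scene",[625,-20,60]),("top",[610,40,60])):
    c=imaging.camera(n); uv=proj(c,[P])[0].astype(int); a.append(cv2.resize(c["frame"][uv[1]-70:uv[1]+70,max(0,uv[0]-110 if n=="scene" else uv[0]-60):uv[0]+(110 if n=="scene" else 60)],None,fx=2.3,fy=2.3,interpolation=cv2.INTER_CUBIC))
    for t in("lever","lever_tip"): print(n,t,[(round(d["p"],2),np.round(d["pixel"],1).tolist(), ray(c,d["pixel"][::-1],110).round().tolist()) for d in imaging.boxes_of(n,t)][:2])
    b=[626.9,-90,3.2]; 
    for ang in(2.1,): 
        y=165-np.cos(ang)*np.array([84,109.]); z=42+np.sin(ang)*np.array([84,109.]); print("pred sleeve mid, tip px (row,col)",proj(c,world(b,np.c_[[0,0],y,z],0))[:,::-1].round(1).tolist(),world(b,np.c_[[0,0],y,z],0).round(1).tolist())
cv2.imwrite("pics/e1.png",np.hstack(a))
E
python3 plan.py '[[607,180,260,3.2],[607,180,110,3.2]]'
```

```text
scene lever [(0.55, [263.5, 368.0], [620.0, 102.0, 110.0])]
scene lever_tip [(0.88, [260.7, 372.2], [611.0, 110.0, 110.0])]
pred sleeve mid, tip px (row,col) [[261.0, 375.7], [254.3, 382.9]] [[615.3, 117.1, 114.5], [614.6, 129.7, 136.1]]
top lever [(0.74, [209.7, 263.5], [611.0, 105.0, 110.0]), (0.44, [287.4, 249.7], [409.0, 139.0, 110.0])]
top lever_tip [(0.53, [212.1, 261.1], [605.0, 111.0, 110.0])]
pred sleeve mid, tip px (row,col) [[207.9, 258.9], [206.7, 253.4]] [[615.3, 117.1, 114.5], [614.6, 129.7, 136.1]]
t 31.98 pose [626.  -80.5 263.1] [-1.8e+02  1.0e-01  3.1e+00] F [-0.4 -0.4 -1. ] gap 39.6
[[[-0.0009, -0.0522, 0.0007], [-0.0, 0.0, -0.0]], [[-0.001, -0.0522, 0.0006], [-0.0, 0.0, -0.0]], [[-0.0009, -0.0522, 0.0007], [-0.0, 0.0, -0.0]], [[-0.001, -0.0523, 0.0006], [-0.0, 0.0, -0.0]], [[-0.0009, -0.0522, 0.0007], [-0.0, 0.0, -0.0]], [[0.0001, 0.0, 0.05], [-0.0, 0.001, -0.0]], [[0.0, 0.0, 0.05], [-0.0, 0.001, -0.0]], [[-0.0, 0.0001, 0.05], [-0.0, 0.001, -0.0]]]
```

View pics/e1.png

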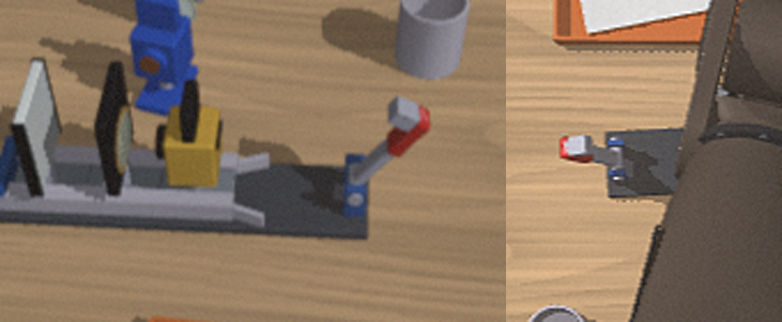

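The row is loaded, with the lamp snout at crop (165,140) facing the lens. The lever leans out as predicted, with its sleeve near (615,117,114). Next I go outside it with the claw shut.

Emit:
step_arm([
  [[0,-0.03,0],[0,0,0]],
  [[0,-0.05,0],[0,0,0]],
  [[0,-0.052,0],[0,0,0]],
  [[0,-0.052,0],[0,0,0]],
  [[0,-0.052,0],[0,0,0]],
  [[0,-0.03,0],[0,0,0]],
  [[0,0,0],[0,0,0]],
], claw=0.0)

```text
clock: 32.85
tool_pos: [611.2, 187.1, 263.4]
eef_rot: [-180.0, 0.1, 3.3]
contact_force: [-0.4, -0.5, -0.3]
finger_gap: -0.1
```

Emit:
step_arm([
  [[0,0,0.03],[0,0,0]],
  [[0,0,0.04],[0,0,0]],
  [[0,0,0.04],[0,0,0]],
  [[0,0,0.03],[0,0,0]],
  [[0,0,0.011],[0,0,0]],
  [[0,0,0],[0,0,0]],
])

```text
clock: 33.6
tool_pos: [611.8, 184.5, 113.1]
eef_rot: [180.0, 0.0, 3.1]
contact_force: [0.0, -0.3, -0.7]
finger_gap: -0.4
```

```bash
python3 plan.py '[[618.5,60,112,3.2,15]]'
```

```text
t 33.6 pose [611.8 184.5 113.1] [180.    0.    3.1] F [ 0.  -0.3 -0.7] gap -0.4
[[[-0.0, 0.0139, 0.0001], [0.0, 0.0, -0.0]], [[-0.0, 0.0139, 0.0001], [0.0, 0.0, -0.0]], [[-0.0, 0.0138, 0.0001], [0.0, 0.0, -0.0]], [[-0.0, 0.0139, 0.0001], [0.0, 0.0, -0.0]], [[-0.0, 0.0138, 0.0001], [0.0, 0.0, -0.0]], [[-0.0, 0.0139, 0.0001], [0.0, 0.0, -0.0]], [[-0.0, 0.0138, 0.0002], [0.0, 0.0, -0.0]], [[-0.0, 0.0139, 0.0001], [0.0, 0.0, -0.0]]]
[[[-0.0001, 0.0138, 0.0002], [0.0, 0.0, -0.0]]]
```

Emit:
step_arm([
  [[0,0.014,0],[0,0,0]],
  [[0,0.014,0],[0,0,0]],
  [[0,0.012,0],[0,0,0]],
  [[0,0.01,0],[0,0,0]],
  [[0,0.01,0],[0,0,0]],
  [[0,0.01,0],[0,0,0]],
])

```text
clock: 34.35
tool_pos: [615.6, 114.7, 113.3]
eef_rot: [-180.0, 0.0, 3.1]
contact_force: [-0.2, 0.4, 0.2]
finger_gap: -0.1
```

Emit:
step_arm([
  [[0,0.01,0],[0,0,0]],
  [[0,0.01,0],[0,0,0]],
  [[0,0.01,0],[0,0,0]],
  [[0,0.01,0],[0,0,0]],
  [[0,0.01,0],[0,0,0]],
  [[0,0,0],[0,0,0]],
  [[0,0,0],[0,0,0]],
])

```text
clock: 35.22
tool_pos: [618.3, 65.4, 113.3]
eef_rot: [-180.0, -0.0, 3.1]
contact_force: [-0.6, 0.2, 0.6]
finger_gap: 0.1
```

```bash
python3 - <<'E'
from fit import *
c=imaging.camera("scene"); uv=proj(c,[[625,-30,60]])[0].astype(int); cv2.imwrite("pics/e2.png",cv2.resize(c["frame"][uv[1]-80:uv[1]+70,uv[0]-110:uv[0]+110],None,fx=3.5,fy=3.5,interpolation=cv2.INTER_CUBIC))
E
python3 plan.py '[[618.5,60,112,3.2,15]]'
```

```text
t 35.27 pose [618.2  65.6 113.3] [-180.     0.     3.2] F [-0.3  0.2 -0.7] gap 0.1
[[[-0.0001, 0.0056, 0.0013], [-0.0, 0.0, -0.001]]]
```

View pics/e2.png

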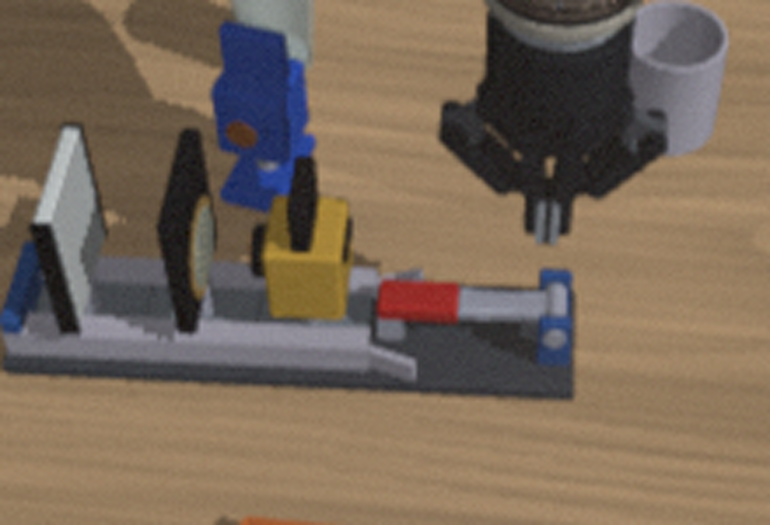

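The lever lies level (sleeve at crop (380–460,300)) with its nose down behind the lamp foot. I'll retract and run the final checks.

Emit:
step_arm([
  [[0,0,-0.03],[0,0,0]],
  [[0,0,-0.05],[0,0,0]],
  [[0,0,-0.05],[0,0,0]],
  [[0,0,-0.03],[0,0,0]],
  [[0,-0.05,0],[0,0,0]],
  [[0,-0.05,0],[0,0,0]],
  [[0,-0.05,0],[0,0,0]],
  [[0,0,0],[0,0,0]],
])

```text
clock: 36.28
tool_pos: [609.3, 218.6, 273.1]
eef_rot: [-180.0, 0.0, 3.4]
contact_force: [0.1, -0.5, -0.1]
finger_gap: -0.3
```

```bash
python3 - <<'E'
from fit import *
c=imaging.camera("scene"); f0=cv2.imread("pics/scene0.png"); f=c["frame"]
hsv=cv2.cvtColor(f,cv2.COLOR_BGR2HSV); m=((hsv[:,:,0]<8)|(hsv[:,:,0]>172))&(hsv[:,:,1]>140); m[330:]=0; 
r=np.argwhere(m[240:320,200:400])+[240,200]; print("red rows/cols",r.min(0),r.max(0),r.mean(0))
b=[626.9,-90,3.2]
for a in(0,.05,.1): print(a,"pred sleeve ends",proj(c,world(b,[[0,165-d*np.cos(a),42+d*np.sin(a)+7] for d in(59,109)],0))[:,::-1].round(1).tolist())
for t in("beaker","can","stand","books","screen","lens","lamp"): print(t,[(round(d["p"],2),np.round(d["pixel"]).tolist()) for d in imaging.boxes_of("scene",t)][:3])
for t,(r,cc) in dict(can=(216,386),stand=(270,115),rod=(180,85),books=(298,534),beaker=(190,271)).items():
    print(t,"mean diff",np.abs(f[r-20:r+20,cc-20:cc+20].astype(int)-f0[r-20:r+20,cc-20:cc+20]).mean().round(1))
E
```

```text
red rows/cols [275 302] [286 324] [280.67078189 313.0617284 ]
0 pred sleeve ends [[278.8, 325.7], [277.7, 302.5]]
0.05 pred sleeve ends [[277.9, 325.8], [276.1, 302.4]]
0.1 pred sleeve ends [[277.1, 325.9], [274.6, 302.5]]
beaker [(0.65, [192.0, 270.0]), (0.54, [276.0, 327.0]), (0.5, [295.0, 295.0])]
can [(0.73, [217.0, 383.0])]
stand [(0.57, [246.0, 100.0])]
books [(0.6, [299.0, 532.0])]
screen [(0.7, [190.0, 269.0]), (0.64, [268.0, 216.0]), (0.58, [208.0, 164.0])]
lens [(0.83, [268.0, 248.0])]
lamp [(0.68, [268.0, 281.0]), (0.61, [228.0, 267.0])]
can mean diff 8.9
stand mean diff 5.4
rod mean diff 7.7
books mean diff 10.9
beaker mean diff 8.7
```

```bash
python3 -c "
from bench import workorder
print(workorder.close_job())"
```

```text
the job is handed in; nothing more can be done
None
```

The screen, lens and lamp are loaded in that order, the red lever is down, and I handed the job in at about 36 s; no verdict came back.

**Loading:** I pushed each carrier until the wrist felt contact, about 10–14 N. The contact points were 70 mm apart (TCP y ≈ -216, -146.5 and -76.6), which matches three feet touching in a row. In the pictures the screen's foot ends 69 mm from the stop face, all three carriers stand upright, and the lamp's snout faces the lens.

**Lever:** I pushed it over with the closed fingers and it fell shut. Its red sleeve shows where a closed lever should be, to about a pixel, and the arm looks level. The arm was clear of everything when I handed in.

**Bystanders:** The beaker, can, stand and books were found within 2–4 px of their starting positions, which is about how far off the detector is. The same patches differed only slightly from the first picture, which I put down to noise and shadow.

**What disagreed:**
- My first estimate of the bench was about 5 mm off along its length. I corrected it from the contact with the stop and from the pictures.
- The lens's foot rubbed the channel floor at up to 14 N until I raised it about 2 mm.
- In the last check the networks also reported a few things that are not there, such as a "beaker" on the bench.

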